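Fit the spare fuse of the test frame and switch on

TASK

Take the spare fuse of middle length from the rubber mat and press it down between the two spring clips of the fuse holder until both clips have snapped over its ends and it sits fully home; the ceramic is brittle, so press gently and stop as soon as you feel it bottom. Let go of it, then swing the isolator lever on the holder over to its other stop. Leave the other two fuses where they lie.

Things in the scene. Friction and masses are not known exactly. Their poses are not given: they have to be found in the camera images.
- fuse: Fuse to fit, the middle one in length: white ceramic block 64 x 34 x 36 high (mm) with an aluminium blade at each end, 110 overall along its x. Blades 22 wide, from the underside up to 17; lower end edges chamfered (7 in over 11 up). Origin: centre of the underside; x along it, z up; both ways round alike. 0.13 to 0.21 kg. Flat on a 3 mm mat among the other two, in random order, about 50 mm clear.
- fuse_short: Other fuse, same shape but 84 mm overall: too short, leave it. Origin at the centre of the underside, x along its length.
- fuse_long: Other fuse, same shape but 136 mm overall: too long, leave it. Origin at the centre of the underside, x along its length.
- holder: Fixed grey fuse holder, a plate 25 mm thick, 190 along its x, from y = -50 to +155 mm. Origin: underside, below the middle between the clips. The fuse goes in along the holder's x (either way round), pressed straight down between two copper spring clips at x = -59 and +59 mm, onto a stiff rubber pad 90 x 34 mm. The ceramic cracks if fuse and holder press on each other with over 25 N.
- seat (a point): Point midway between the clips, 40 mm above the holder's underside, axes as the holder's. The fuse's underside comes to rest here or up to 14 mm higher: pad and clips stand on packing of unknown thickness (0 to 14 mm), not measured, to be felt. Spreading the clips takes 4 to 10 N downwards in all; the force drops at the snap, then rises by 40 N/mm on the pad.
- clip_near (a joint): Outward spread of the clip at the holder's -x end, m: 0 closed, 0.014 at most; spring 350 N/m, 0.9 N at 0. It ends in an inward hook, rounded on top, flat below, its underside 18.5 mm above the pad; the two hooks leave a gap of 100 mm, so a centred fuse spreads each 5 mm (4 mm off centre along x still works). Flared lips end 36 mm above the pad.
- clip_far (a joint): Outward spread of the clip at the holder's +x end, m, likewise. The hooks touch the chamfers when the fuse is 17 to 24 mm above home and snap over the blades only in the last 2 mm; seated, the blades have 1.5 mm of play below them. A fuse that rocks in the fingers levels itself on the pad when pressed on.
- isolator (a joint): Isolator lever angle, rad: 0 = off, leaning 0.5 rad towards the holder's -x; 1.0 = on, leaning 0.5 rad towards +x, at its stop. It starts at 0 to 0.12, turns about the holder's y at holder x = 0, y = 120, z = 47 mm, is light (under 2 N at the ball) and stays where it is left.
- isolator_tip (a point): Centre of the black ball (radius 13 mm) on the isolator lever, 80 mm from its pivot; the lever itself is a 10 mm steel rod. The fuse must be carried clear above it.
Mind the look-alikes: they are no part of the job. What is shaped like the fuse but turquoise is not meant.

How it is judged:
On the way, in this order (a step that is already met when the one before it is completed fails the run):
1. the fuse, pressed by the gripper, spreads the clips (value of joint any of clip_near, clip_far above 0.002 m and contact force between fuse and holder above 1 N and contact force between the fingers and fuse above 2 N), for 0.02 s.
2. the fuse is home, both clips closed over its ends, and the gripper has let go of it (z of fuse in the frame of seat below 0.0155 m and horizontal distance between fuse and seat below 0.007 m and value of joint each of clip_near, clip_far below 0.0015 m and contact force between the fingers and fuse below 0.1 N), for 0.2 s.
3. the isolator lever is swung to its other stop (value of joint isolator above 0.85 rad), for 0.1 s.
At the end, for the whole second after the job is handed in: The middle fuse lies level, released and at rest, within 0.15 rad and 7 mm of the holder's middle line and centre, at most 15.5 mm above the seat point (14 mm packing + 1.5); both clips closed (spread under 1.5 mm); isolator at 0.85 rad or more (z of fuse in the frame of seat between -0.003 and 0.0155 m and horizontal distance between fuse and seat below 0.007 m and angle between fuse's own z axis and vertical below 0.06 rad and angle between the x axis of fuse and the x axis of holder, either way round below 0.15 rad and value of joint each of clip_near, clip_far below 0.0015 m and value of joint isolator above 0.85 rad and linear speed of fuse below 0.02 m/s); the robot touches nothing.
It fails at once if the fuse and the holder press on each other with more than 25 N (contact force between fuse and holder above 25 N).
It fails at once if one of the other two fuses is moved by more than 25 mm (distance of any of fuse_short, fuse_long from where it was at the start of the episode above 0.025 m).
It also fails if it takes over 56 s, if anything falls off the work surface, if the arm or the gripper's body presses on something with over 40 N, if the wrist force passes 120 N, or if a joint passes its speed limit or range.

ROBOT

A 6-joint arm with a two-finger parallel gripper is mounted at the origin on the work surface. World frame = base frame: x ahead of the robot, y to its left, z up, the work surface at z = 0. Lengths are in m, angles in rad, forces in N, time in s.
With the tool pointing down it reaches from about 0.375 to 0.9 m from the base axis. Payload 3.1 kg.
Tool frame: the origin (TCP) lies midway between the tips of the shut fingers; the grasp point (between the pads) lies 19 mm behind it; y points along the fingers, x is the direction in which the jaws open and shut, and the axes are right-handed (so a half turn about y gives the same grasp; the last joint's range is limited). The gripper opens to 87 mm and grips with 3 to 60 N. Pads are 19 mm wide; open, the fingers measure 117 mm over their backs; the gripper's body (75 mm by 190 mm) begins 51 mm behind the grasp point.
Start: joints at [-0.178, 0.527, 1.433, -0, 1.181, -0.178], TCP at [0.625, 0, 0.223] pointing down, gripper open.
Joint ranges: [-3.08, 3.08], [-0.75, 2.2], [0.22, 2.44], [-1.43, 4.57], [0, 2.65], [-2.85, 2.85]. Speed limits (rad/s): [2.79, 2.79, 3.14, 3.14, 3.14, 3.14].

INTERFACE

Orientations are given as a unit quaternion [x, y, z, w].
In Python, from rig import * gives the robot as it stands.
- The arm moves only by the tool jog_arm, never from a script. Its argument "series" is a list of rows, each a list of 7 numbers: the shift along the tool's x, y, z in mm, then the turn, a rotation vector about the tool's x, y, z in rad, then the gripper's target within -1 to 1 (shut at 1, half-way at 0, fully open at -1). A call has 1 to 20 rows; each row is the pose to reach, as a shift and turn from the pose commanded when the call began, along the tool's axes at that moment; what a row does not reach only later rows make up. A row lasts 1/8 s, in which the tool goes at most 62.5 mm and 10.7 degrees, less where a joint would pass 70% of its speed; a pose out of reach is approached as far as the arm can. A call with a gripper value outside its range is refused whole. The fingers move at their own pace and stop on an object; "grip_force" is the grip in N (left out, the last holds). Time passes only in rows, so rows that repeat a pose let the fingers close. It gives the time, the measured TCP pose, the force and the opening at its end, in the units of the state.
- get_obs(): the state, without advancing time (a new reading comes with each control period).
- camera(name): name is "scene" or "side" or "wrist"; returns a dict with "img" (384x512x3 uint8, red, green, blue), "depth" (384x512 float32, m along the optical axis (not along the pixel's ray), 0 where there is no reading), "camera_matrix" (3x3 intrinsics, pixels), "rvec" (rotation vector, rad) and "tvec" (3), from world to camera coordinates, as OpenCV has them. Camera axes: x right, y down, z forward; pixel columns grow to the right and rows downward; lengths in m; the calibration is good to about 2 mm. A picture is of the moment at which its call begins.
- hand_in(): hands the job in, once; it reports no verdict.
The state is a dict: "time": time; "q": joint angles; "joint_velocities": joint speeds; "joint_torque": joint torques, N m; "position": TCP position; "tool_rot": TCP orientation; "ft_force": force on the tool from outside, world axes, zero at the start; "moment": the same for the moment, N m; "grip_width": finger opening in m.
Only numpy, scipy, OpenCV 4.12 (cv2) and the standard library are available. Lean on these libraries where they do the work, as an engineer would, in place of code of your own. Each camera call takes 0.05 s, during which the arm holds its last target.

## Working session

There is one attempt and no reset: what is moved stays moved. The work goes in short steps, Python scripts to look and compute and a tool call to move; the robot and the scene stay as the last step left them, time stands still between calls to the robot, and variables do not carry over. Pictures are saved under pics/ and viewed, and the job is handed in when it is done.

Besides the shell and the picture viewer there is one more tool, called after ">>>" in YAML: its name, and indented under it one key for each argument. jog_arm: Moves the arm, as the interface text tells. Its arguments: {"type":"object","properties":{"series":{"type":"array","items":{"type":"array","items":{"type":"number"}}},"grip_force":{"type":"number"}},"required":["series"]}

```bash
ls; mkdir -p pics
cat > h.py <<'E'
from rig import *
import numpy as np, cv2
def shot(n,tag):
    c=camera(n); cv2.imwrite(f'pics/{tag}.png',c['img'][:,:,::-1]); np.savez(f'pics/{tag}.npz',**c); return c
def load(tag): return dict(np.load(f'pics/{tag}.npz'))
def pts(c):
    K=c['camera_matrix'];R=cv2.Rodrigues(c['rvec'])[0];t=c['tvec'].reshape(3)
    d=c['depth'];v,u=np.mgrid[:d.shape[0],:d.shape[1]]
    p=np.stack([(u-K[0,2])/K[0,0]*d,(v-K[1,2])/K[1,1]*d,d],-1)
    P=(p-t)@R; P[d==0]=np.nan; return P
def ray(c,u,v,z):
    K=c['camera_matrix'];R=cv2.Rodrigues(c['rvec'])[0];t=c['tvec'].reshape(3)
    d=R.T@np.array([(u-K[0,2])/K[0,0],(v-K[1,2])/K[1,1],1]);o=-R.T@t
    return o+d*(z-o[2])/d[2]
E
python3 - <<'E'
from h import *
for n in ['scene','side','wrist']: shot(n,n+'0')
print(get_obs())
E
```

```text
pics
{'time': 0.15, 'q': array([-1.78490031e-01,  5.28264664e-01,  1.43359587e+00, -3.41574978e-05,
        1.18140135e+00, -1.78498169e-01]), 'joint_velocities': array([-0.00041102, -0.00101744, -0.00327288, -0.0007675 ,  0.00080919,
        0.00055207]), 'joint_torque': array([ 9.14956272e-04, -4.40429199e+01, -1.76841742e+01,  6.33679633e-02,
        5.52540855e-02, -1.06930895e-04]), 'position': array([6.24442326e-01, 1.26495402e-04, 2.21792887e-01]), 'tool_rot': array([-7.07012744e-01,  5.75299276e-04,  5.90241422e-04,  7.07200326e-01]), 'ft_force': array([ 0.19077677, -0.89540113, -0.19743633]), 'moment': array([-0.02623216, -0.00274541,  0.00427136]), 'grip_width': 0.08701032590915492}
```

View pics/scene0.png

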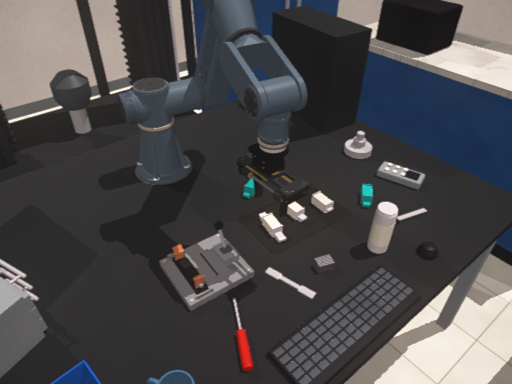

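View pics/side0.png

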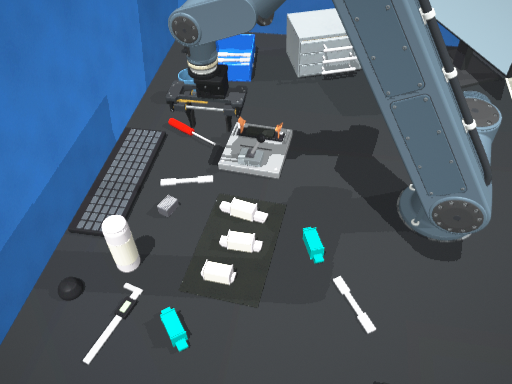

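View pics/wrist0.png

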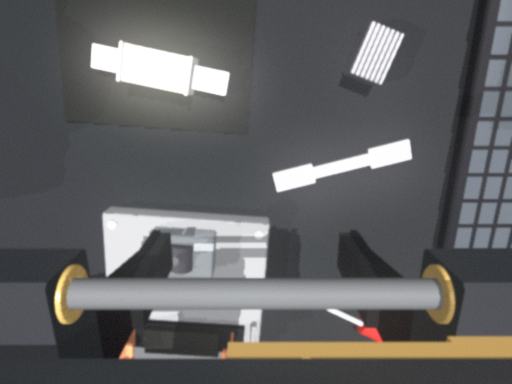

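The scene image shows three white fuses on the mat at about (271,225), (297,211) and (322,202). The holder is at (205,265), with its lever ball at (219,225). The side view shows the fuses at (243,210), (240,242) and (218,272), and two turquoise look-alikes. Next I measure the fuses from both views.

Run:
```python
from h import *
for tag,roi in [('scene0',(250,185,345,250)),('side0',(190,190,285,290))]:
    c=load(tag);P=pts(c);im=c['img'].astype(int)
    R=cv2.Rodrigues(c['rvec'])[0];print(tag,'cam',-R.T@c['tvec'].reshape(3))
    m=(im.min(2)>150).astype(np.uint8)
    x0,y0,x1,y1=roi;mm=np.zeros_like(m);mm[y0:y1,x0:x1]=m[y0:y1,x0:x1]
    n,l,s,ce=cv2.connectedComponentsWithStats(mm)
    for i in range(1,n):
        if s[i,4]<40: continue
        p=P[l==i];p=p[~np.isnan(p[:,0])]
        zt=np.percentile(p[:,2],95)
        top=p[p[:,2]>zt-0.004]
        r=cv2.minAreaRect((p[:,:2]*1000).astype(np.float32))
        rt=cv2.minAreaRect((top[:,:2]*1000).astype(np.float32))
        print(ce[i].round(1),s[i,4],'ztop',zt.round(4),'zmin',p[:,2].min().round(4),'rect',np.round(r[0],1),np.round(r[1],1),round(r[2],1),'top',np.round(rt[0],1),np.round(rt[1],1),round(rt[2],1))
    # mat height, table height
c=load('scene0');P=pts(c)
for (u,v) in [(205,265),(179,252),(199,283),(219,225),(225,245),(210,262),(166,270),(193,303),(251,272),(222,237),(300,230)]: print((u,v),P[v,u].round(4))
for t in ['scene0','side0']:
    c=load(t);im=c['img']; 
    x0,y0,x1,y1=(150,200,350,310) if t=='scene0' else (180,100,300,300)
    cv2.imwrite(f'pics/{t}_z.png',cv2.resize(im[y0:y1,x0:x1,::-1],None,fx=800/(x1-x0) if t=='scene0' else 3,fy=800/(x1-x0) if t=='scene0' else 3,interpolation=cv2.INTER_CUBIC))
```

```text
scene0 cam [ 1.21428784 -0.53975987  0.90363499]
[322.2 198.1] 135 ztop 0.0438 zmin 0.0032 rect [537.7 324.8] [ 71.1 102.9] 83.0 top [552.7 304.1] [32.9 68.3] 84.2
[295.5 206.9] 100 ztop 0.044 zmin 0.0018 rect [523.9 220.4] [49.5 82.6] 14.5 top [529.3 203. ] [33.5 45.2] 85.9
[270.4 220.1] 197 ztop 0.0439 zmin 0.0023 rect [507.9 114.3] [ 57.6 122.8] 77.9 top [530.1  96.5] [32.2 71.6] 77.6
[301.8 216.1] 44 ztop 0.0237 zmin 0.0007 rect [560.4 212. ] [40.7 25.5] 84.4 top [559.3 203.1] [23.1 24.9] 81.4
[279.6 235.3] 72 ztop 0.0241 zmin 0.0048 rect [579.1  92.9] [33.3 38.9] 77.8 top [578.6  86.9] [21.5 37.5] 77.8
side0 cam [0.31632836 0.92200586 1.01609443]
[243.2 210. ] 683 ztop 0.0433 zmin 0.0013 rect [532.1  92.7] [ 58.4 145.3] 68.2 top [529.4  99.2] [37.5 70.1] 81.5
[240.5 241.4] 674 ztop 0.0431 zmin 0.0013 rect [515.7 193.9] [ 63.9 111.8] 86.9 top [514.9 206.6] [37.5 68.4] 87.7
[217.8 272.2] 607 ztop 0.0431 zmin 0.0024 rect [552.1 307.8] [37. 86.] 85.9 top [551.2 307.5] [35.8 68.6] 85.7
(205, 265) [ 0.5367 -0.1609  0.0236]
(179, 252) [ 0.4835 -0.2095  0.0661]
(199, 283) [ 0.5995 -0.2198  0.0504]
(219, 225) [ 0.5208 -0.0941  0.1295]
(225, 245) [ 0.544  -0.0933  0.0674]
(210, 262) [ 0.537  -0.1437  0.0244]
(166, 270) [ 0.4849 -0.2578  0.0261]
(193, 303) [ 0.6245 -0.2574  0.0225]
(251, 272) [ 0.6405 -0.0752  0.025 ]
(222, 237) [ 0.5318 -0.0939  0.0906]
(300, 230) [0.5914 0.1671 0.0045]
```

View pics/scene0_z.png

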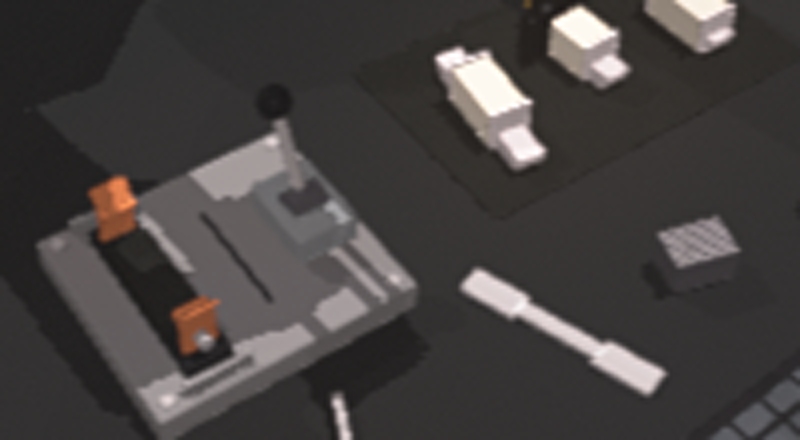

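View pics/side0_z.png

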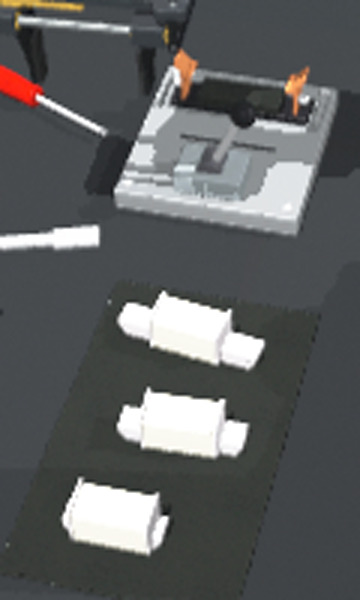

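The order on the mat is long (y≈0.10), middle (y≈0.205), short (y≈0.31). The middle fuse is at about (0.515, 0.206). Next I get the wrist camera's offset and a first fit of the holder.

Run:
```python
from h import *
c=load('wrist0');R=cv2.Rodrigues(c['rvec'])[0];print('cam',-R.T@c['tvec'].reshape(3),'axes',R.round(3).tolist(),c['camera_matrix'].tolist())
P=pts(c)
for u,v in [(160,70),(105,210),(270,220),(102,60),(225,82),(180,265)]: print((u,v),P[v,u].round(4), ray(c,u,v,0.025).round(4))
for tag in ['scene0','side0']:
    c=load(tag);P=pts(c)
    hsv=cv2.cvtColor(c['img'],cv2.COLOR_RGB2HSV)
    m=cv2.inRange(hsv,(3,110,60),(18,255,255))
    box=np.zeros_like(m); 
    if tag=='scene0': box[235:300,165:220]=255
    else: box[110:150,230:290]=255
    n,l,s,ce=cv2.connectedComponentsWithStats(m&box)
    for i in range(1,n):
        if s[i,4]>6:
            p=P[l==i];p=p[~np.isnan(p[:,0])];print(tag,ce[i],s[i,4],p.mean(0).round(4),p.min(0).round(4),p.max(0).round(4))
    # plate points
    ok=(P[...,2]>0.019)&(P[...,2]<0.031)&(P[...,0]>.42)&(P[...,0]<.68)&(P[...,1]>-.3)&(P[...,1]<-.03)
    q=P[ok];r=cv2.minAreaRect((q[:,:2]*1000).astype(np.float32));print('plate',len(q),r,q[:,2].mean())
```

```text
cam [0.62548316 0.08118811 0.38339204] axes [[1.0, -0.0, -0.002], [0.0, -0.956, 0.294], [-0.002, -0.294, -0.956]] [[341.8384374850932, 0.0, 254.56483982451152], [0.0, 341.8384374850932, 192.3295982096163], [0.0, 0.0, 1.0]]
(160, 70) [0.5352 0.0967 0.0394] [0.5314 0.0974 0.025 ]
(105, 210) [ 4.462e-01 -5.910e-02 -3.000e-04] [ 0.458  -0.0498  0.025 ]
(270, 220) [ 6.434e-01 -7.170e-02 -3.000e-04] [ 0.6422 -0.0617  0.025 ]
(102, 60) [0.473  0.107  0.0197] [0.4752 0.1066 0.025 ]
(225, 82) [0.595  0.0862 0.0205] [0.5954 0.0861 0.025 ]
(180, 265) [ 0.5457 -0.0995  0.0589] [ 0.5373 -0.1184  0.025 ]
scene0 [177.9047619 251.5170068] 147 [ 0.4695 -0.2062  0.0542] [ 0.3927 -0.2233 -0.0022] [ 0.488  -0.1617  0.0801]
scene0 [198.08108108 280.07207207] 111 [ 0.5942 -0.2188  0.0565] [ 0.5645 -0.2315  0.0254] [ 0.6059 -0.1846  0.0818]
plate 2646 ((540.6637573242188, -162.81874084472656), (205.25210571289062, 194.28517150878906), 86.18380737304688) 0.02548715752411306
side0 [241.30434783 123.31884058] 69 [ 0.5956 -0.2172  0.0629] [ 0.5858 -0.2975  0.0029] [ 0.6058 -0.2028  0.0829]
side0 [278.41304348 128.80434783] 46 [ 0.4759 -0.2086  0.062 ] [ 0.4665 -0.2908  0.0016] [ 0.4857 -0.1949  0.0835]
plate 1748 ((539.7028198242188, -159.46315002441406), (211.5850372314453, 190.93099975585938), 85.85758972167969) 0.026321043248518257
```

>>> jog_arm:
  series:
    - [-190,0,206,0,1.63,0,-1]
    - [-190,0,206,0,1.63,0,-1]
    - [-190,0,206,0,1.63,0,-1]
    - [-190,0,206,0,1.63,0,-1]
    - [-190,0,206,0,1.63,0,-1]
    - [-190,0,206,0,1.63,0,-1]
    - [-190,0,206,0,1.63,0,-1]
    - [-190,0,206,0,1.63,0,-1]
    - [-190,0,206,0,1.63,0,-1]
    - [-190,0,206,0,1.63,0,-1]
    - [-190,0,206,0,1.63,0,-1]

```text
time: 1.52
position: [0.4349, 0.206, 0.2225]
tool_rot: [-0.486, 0.514, -0.514, 0.485]
ft_force: [-0.1, -0.1, -0.1]
grip_width: 0.0872
```

Run:
```python
from h import *
c=shot('wrist','w1'); o=get_obs(); print({k:np.round(o[k],4) for k in ['time','q','position','tool_rot','ft_force','grip_width']})
```

```text
{'time': np.float64(1.575), 'q': array([0.2096, 0.3353, 1.7837, 0.    , 1.0228, 1.838 ]), 'position': array([0.4349, 0.206 , 0.2225]), 'tool_rot': array([-0.4855,  0.5142, -0.5141,  0.4853]), 'ft_force': array([-0.0456, -0.6204, -0.4002]), 'grip_width': np.float64(0.0868)}
```

View pics/w1.png

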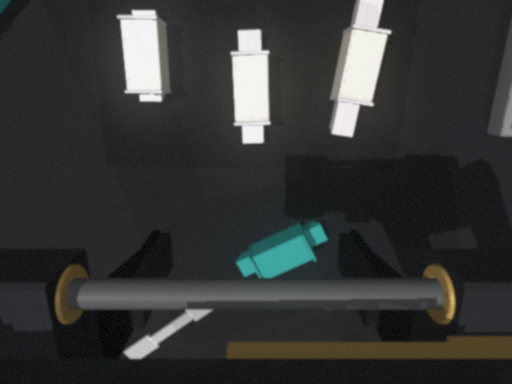

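The wrist view shows short at (145,57), middle at (251,85), long at (360,65). I'm taking a second, shifted view for the height.

>>> jog_arm:
  series:
    - [60,0,-10,0,0,0,-1]
    - [60,0,-10,0,0,0,-1]
    - [60,0,-10,0,0,0,-1]

```text
time: 1.95
position: [0.4218, 0.1467, 0.2227]
tool_rot: [0.485, -0.515, 0.515, -0.485]
ft_force: [0.8, -0.3, -0.2]
grip_width: 0.0874
```

```bash
cat > fz.py <<'E'
from h import *
def seg(tag,near):
    c=load(tag);g=c['img'].min(2);m=(g>110).astype(np.uint8)
    n,l,s,ce=cv2.connectedComponentsWithStats(m)
    i=min((i for i in range(1,n) if s[i,4]>800),key=lambda i:np.hypot(*(ce[i]-near)))
    return c,(l==i),s[i]
E
python3 - <<'E'
from fz import *
c=shot('wrist','w2')
P=None
for tag,near in [('w1',(251,85)),('w2',(190,85))]:
    c,m,s=seg(tag,near); print(tag,s)
    r=cv2.minAreaRect(np.argwhere(m)[:,::-1].astype(np.float32)); print(r)
    p=pts(c)[m];p=p[~np.isnan(p[:,0])]
    zt=np.median(p[p[:,2]>np.percentile(p[:,2],60)][:,2]); top=p[abs(p[:,2]-zt)<0.004]
    rt=cv2.minAreaRect((top[:,:2]*1000).astype(np.float32));rr=cv2.minAreaRect((p[:,:2]*1000).astype(np.float32))
    print('z',zt,'top',rt,'all',rr)
    im=c['img'][:200,:,::-1];cv2.imwrite(f'pics/{tag}_z.png',cv2.resize(im[:170,130:330],None,fx=3.5,fy=3.5,interpolation=cv2.INTER_CUBIC))
E
```

```text
w1 [ 230   29   41  115 3664]
((249.97891235351562, 86.021728515625), (114.259765625, 39.03887176513672), 89.18154907226562)
z 0.039157647025473356 top ((515.2724609375, 205.30796813964844), (35.784786224365234, 68.04647827148438), 89.16413879394531) all ((515.347900390625, 205.58355712890625), (40.773277282714844, 116.83570861816406), 88.1252212524414)
w2 [ 165   18   45  117 3770]
((187.0819854736328, 76.78668212890625), (116.88263702392578, 39.11493682861328), 85.8150863647461)
z 0.03911447573311262 top ((515.3504028320312, 204.911865234375), (35.68849563598633, 68.07306671142578), 88.6572265625) all ((516.0849609375, 209.74728393554688), (45.765625, 116.58987426757812), 88.33338928222656)
```

View pics/w1_z.png

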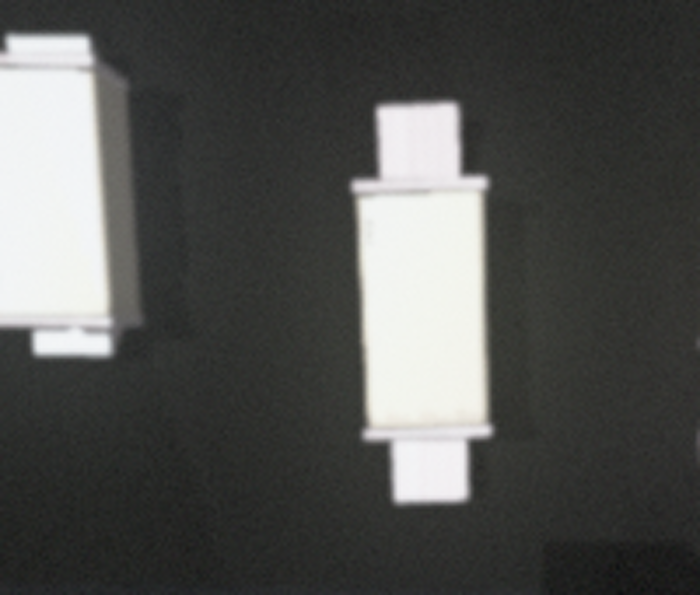

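View pics/w2_z.png

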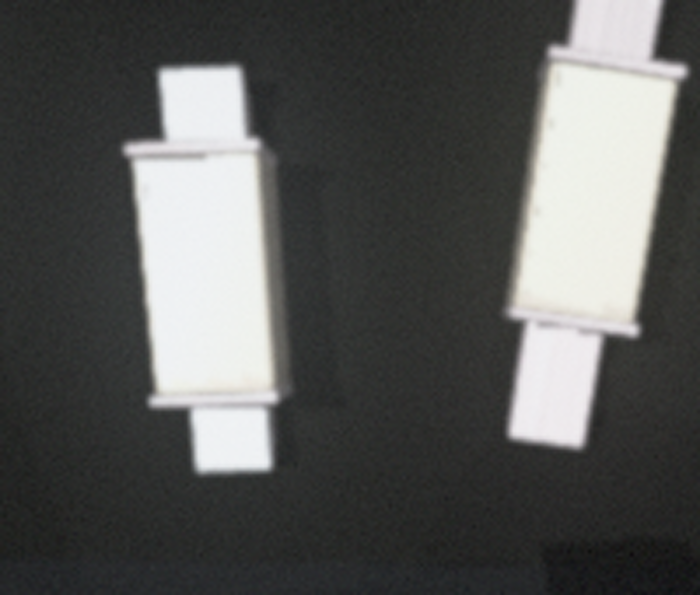

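Run:
```python
from h import *
def proj(c): 
    return c['camera_matrix']@np.c_[cv2.Rodrigues(c['rvec'])[0],c['tvec'].reshape(3)]
a,b=load('w1'),load('w2')
f=lambda L:np.array(L,float)/3.5+[130,0]
A=f([(352,180),(488,178),(493,437),(362,438)]);B=f([(124,145),(262,138),(281,404),(150,407)])
X=cv2.triangulatePoints(proj(a),proj(b),A.T,B.T);X=(X[:3]/X[3]).T;print(X.round(4));print(X.mean(0))
d=X[3]-X[0];d2=X[2]-X[1]
# image: top = +x
print('yaw',np.arctan2(-d[1],-d[0]),np.arctan2(-d2[1],-d2[0]),np.linalg.norm(d))
# blade ends at 20mm height
for nm,u,v in [('top',418,102),('bot',430,502)]:
    print(nm,ray(a,u/3.5+130,v/3.5,0.020).round(4))
o=get_obs();from scipy.spatial.transform import Rotation as Ro
print(o['position'],Ro.from_quat(o['tool_rot']).as_matrix().round(3).tolist())
R=Ro.from_quat(o['tool_rot']).as_matrix();print('delta tool mm',(R.T@(np.array([.5153,.2053,.15])-o['position'])*1000).round(1))
```

```text
[[0.5495 0.2218 0.0405]
 [0.5485 0.1854 0.0398]
 [0.4799 0.1871 0.0393]
 [0.4814 0.2245 0.0376]]
[0.51481723 0.20472536 0.0393038 ]
yaw -0.038707123904719996 -0.024451939587667438 0.0682538359799591
top [0.5708 0.2031 0.02  ]
bot [0.4595 0.2063 0.02  ]
[0.42197489 0.14715341 0.22273147] [[-0.059, 0.001, 0.998], [-0.998, 0.0, -0.059], [-0.001, -1.0, 0.001]]
delta tool mm [-63.5  72.8  89.7]
```

The fuse's top centre is (0.515, 0.205, 0.039), overall length 111 mm, yaw −0.03, which matches the middle fuse. I'm going over it and down.

>>> jog_arm:
  series:
    - [-63,0,90,0,-0.03,0,-1]
    - [-63,0,90,0,-0.03,0,-1]
    - [-63,60,90,0,-0.03,0,-1]
    - [-63,120,90,0,-0.03,0,-1]
    - [-63,150,90,0,-0.03,0,-1]
    - [-63,160,90,0,-0.03,0,-1]
    - [-63,160,90,0,-0.03,0,-1]

```text
time: 2.88
position: [0.5153, 0.205, 0.0625]
tool_rot: [-0.493, 0.507, -0.507, 0.493]
ft_force: [-0.1, -0.4, 0.9]
grip_width: 0.0873
```

Run:
```python
from h import *
shot('side','s1'); shot('scene','sc1')
for t,(x0,y0,x1,y1) in {'s1':(170,150,310,310),'sc1':(220,130,370,270)}.items():
    c=load(t);cv2.imwrite(f'pics/{t}_z.png',cv2.resize(c['img'][y0:y1,x0:x1,::-1],None,fx=3.7,fy=3.7,interpolation=cv2.INTER_CUBIC))
```

```text
(no output)
```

View pics/s1_z.png

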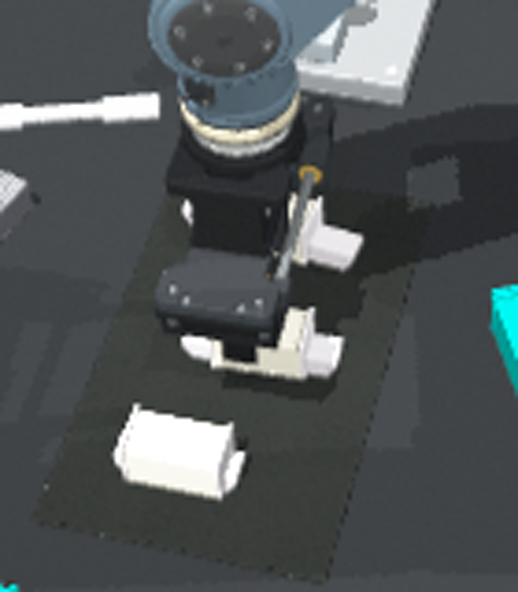

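View pics/sc1_z.png

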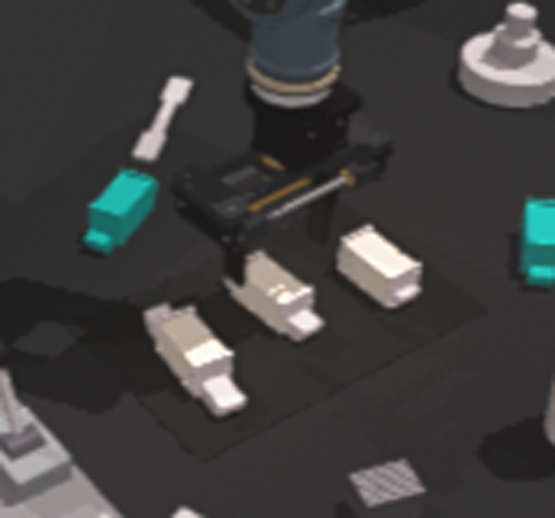

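Both views show the open fingers straddling the middle fuse (side crop (265,340), scene crop (270,290)), and both neighbours are clear. Now I go down and close.

>>> jog_arm:
  series:
    - [0,30,0,0,0,0,-1]
    - [0,50,0,0,0,0,-1]
    - [0,54,0,0,0,0,-1]
    - [0,54,0,0,0,0,-1]
    - [0,54,0,0,0,0,1]
    - [0,54,0,0,0,0,1]
    - [0,54,0,0,0,0,1]
    - [0,54,0,0,0,0,1]
    - [0,54,0,0,0,0,1]
    - [0,54,0,0,0,0,1]
  grip_force: 40

```text
time: 4.22
position: [0.515, 0.2043, 0.0085]
tool_rot: [-0.493, 0.507, -0.507, 0.493]
ft_force: [0.1, 0.6, 0.5]
grip_width: 0.0351
```

Width reads 35 mm, so the ceramic is gripped. I lift high and carry it to a viewpoint by the holder.

>>> jog_arm:
  series:
    - [0,-15,0,0,0,0,1]
    - [0,-45,0,0,0,0,1]
    - [0,-85,0,0,0,0,1]
    - [0,-130,0,0,0,0,1]
    - [0,-175,0,0,0,0,1]
    - [0,-215,-5,0,0,0,1]
    - [20,-245,-15,0,0,0,1]
    - [55,-262,-25,0,0,0,1]
    - [100,-262,-35,0,0,0,1]
    - [145,-262,-45,0,0,0,1]
    - [190,-262,-55,0,0,0,1]
    - [235,-262,-65,0,0,0,1]
    - [280,-262,-75,0,0,0,1]
    - [325,-262,-80,0,0,0,1]
    - [365,-262,-84,0,0,0,1]
    - [395,-262,-87,0,0,0,1]
    - [412,-262,-88,0,0,0,1]
    - [417,-262,-88,0,0,0,1]
    - [417,-262,-88,0,0,0,1]

```text
time: 6.6
position: [0.4148, -0.2092, 0.2706]
tool_rot: [-0.493, 0.507, -0.507, 0.493]
ft_force: [0.3, -0.3, -1.4]
grip_width: 0.0338
```

Run:
```python
from h import *
shot('wrist','w3'); o=get_obs(); print(o['position'],o['tool_rot'],o['ft_force'],o['q'],o['grip_width'])
```

```text
[ 0.41474965 -0.20887429  0.27053197] [-0.49271102  0.50736811 -0.50673306  0.49298587] [-0.20149701  0.14082312 -0.65000954] [-7.08220285e-01  2.47120213e-01  1.75803465e+00  5.16836515e-04
  1.13729673e+00  8.90763990e-01] 0.033594018445129555
```

View pics/w3.png

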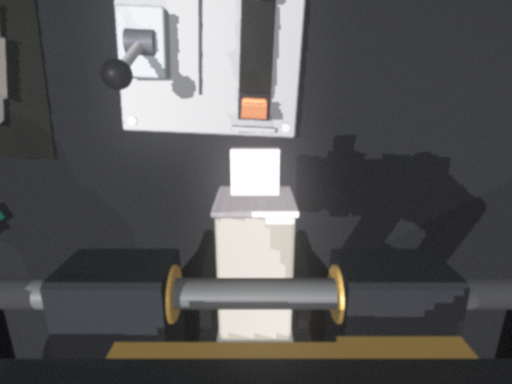

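The fuse is held level, with its blade at (255,172). The near clip is at (254,108), the ball at (117,74) and the plate's near edge at rows 128–135. More views follow for the holder.

>>> jog_arm:
  series:
    - [25,0,0,0,0,0,1]
    - [50,0,0,0,0,0,1]
    - [50,0,0,0,0,0,1]

```text
time: 7.02
position: [0.4139, -0.2603, 0.2706]
tool_rot: [0.493, -0.507, 0.508, -0.493]
ft_force: [-0.2, 0.2, -2.6]
grip_width: 0.034
```

```bash
python3 -c "
from h import *
shot('wrist','w4')"
```

>>> jog_arm:
  series:
    - [0,0,30,0,0,0,1]
    - [0,0,65,0,0,0,1]
    - [0,0,80,0,0,0,1]
    - [0,0,80,0,0,0,1]

```text
time: 7.58
position: [0.4935, -0.2611, 0.2702]
tool_rot: [-0.493, 0.507, -0.506, 0.493]
ft_force: [-0.4, 0.7, -1.8]
grip_width: 0.0334
```

```bash
python3 -c "
from h import *
shot('wrist','w5')"
```

>>> jog_arm:
  series:
    - [-30,0,0,0,0,0,1]
    - [-55,0,0,0,0,0,1]
    - [-55,0,0,0,0,0,1]

```text
time: 8.0
position: [0.4932, -0.2053, 0.2705]
tool_rot: [-0.493, 0.508, -0.506, 0.493]
ft_force: [0.1, 0.4, -1.3]
grip_width: 0.0337
```

```bash
python3 -c "
from h import *
shot('wrist','w6');o=get_obs();print(o['position'],o['time'])
for t in ['w4','w5','w6']:
    c=load(t)
a=np.vstack([cv2.resize(load(t)['img'][:190,50:400,::-1],None,fx=1.05,fy=1.05) for t in ['w4','w5','w6']]);cv2.imwrite('pics/w456.png',a);print(a.shape)"
```

```text
[ 0.49380489 -0.20668059  0.27069355] 8.05
(600, 368, 3)
```

View pics/w456.png

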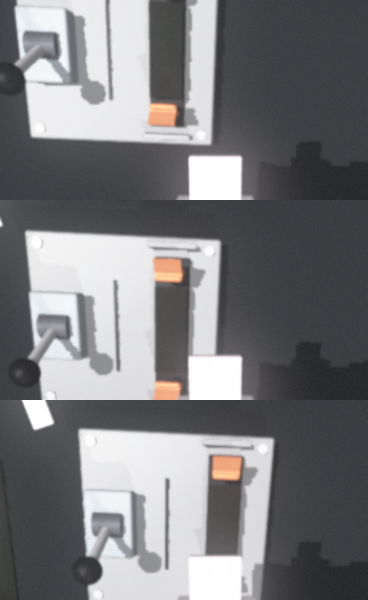

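The stack of views shows the near clip in w4 and the far clip in w5 and w6, with the plate's screws at the corners. Now I fit the holder.

Run:
```python
from h import *
for t in ['w3','w4','w5','w6']:
    c=load(t);P=pts(c);hsv=cv2.cvtColor(c['img'],cv2.COLOR_RGB2HSV)
    m=cv2.inRange(hsv,(3,110,60),(18,255,255)); m[240:]=0
    n,l,s,ce=cv2.connectedComponentsWithStats(m)
    for i in range(1,n):
        if s[i,4]>60:
            p=P[l==i];p=p[~np.isnan(p[:,0])];z=np.percentile(p[:,2],98);top=p[p[:,2]>z-0.004]
            print(t,'clip px',ce[i].round(1),s[i,:4],'ztop',z.round(4),'topmean',top.mean(0).round(4),'y rng',np.percentile(p[:,1],[3,97]).round(4),'x rng',np.percentile(p[:,0],[3,97]).round(4))
    ok=(abs(P[...,2]-.025)<0.004)&(P[...,0]>.42)&(P[...,0]<.68)&(P[...,1]>-.3)&(P[...,1]<-.03)
    q=P[ok];print('   plate z',np.median(q[:,2]).round(4),cv2.minAreaRect((q[:,:2]*1000).astype(np.float32)))
    dk=(c['img'].max(2)<70)&(P[...,2]>0.028)&(P[...,2]<0.075)&(P[...,0]>.46)&(P[...,0]<.61)&(P[...,1]>-.25)&(P[...,1]<-.18)
    q=P[dk]
    if len(q)>50: 
        zz=np.median(q[:,2]);q=q[abs(q[:,2]-zz)<.004];print('   pad z',zz.round(4),np.percentile(q[:,2],[10,90]).round(4),cv2.minAreaRect((q[:,:2]*1000).astype(np.float32)))
    # right edge line (holder y=-50) : plate mask top-plane pixels
```

```text
w3 clip px [254.5 109.1] [241  98  27  21] ztop 0.0786 topmean [ 0.4695 -0.2098  0.0769] y rng [-0.2226 -0.198 ] x rng [0.4677 0.4859]
   plate z 0.0246 ((518.1195068359375, -160.36746215820312), (205.0129852294922, 146.6232452392578), 85.82032775878906)
w4 clip px [205.4 110.6] [192  99  27  20] ztop 0.0788 topmean [ 0.4695 -0.21    0.0769] y rng [-0.2227 -0.1995] x rng [0.4675 0.4857]
   plate z 0.0245 ((518.466796875, -160.5767822265625), (204.75599670410156, 147.39797973632812), 85.88372039794922)
   pad z 0.0403 [0.0388 0.0436] ((536.1466064453125, -227.01889038085938), (11.078120231628418, 88.33165740966797), 87.7752914428711)
w5 clip px [210.6  64.5] [197  56  27  23] ztop 0.0788 topmean [ 0.6026 -0.22    0.0771] y rng [-0.2315 -0.2083] x rng [0.5862 0.6044]
w5 clip px [208.  183.9] [197 173  25  19] ztop 0.0777 topmean [ 0.4706 -0.2074  0.076 ] y rng [-0.2225 -0.1991] x rng [0.469  0.4859]
   plate z 0.0245 ((539.7168579101562, -162.11045837402344), (204.74940490722656, 190.1314697265625), 85.83799743652344)
   pad z 0.0333 [0.0321 0.0344] ((576.4559326171875, -228.75457763671875), (10.158796310424805, 45.59349060058594), 87.3208999633789)
w6 clip px [266.2  62.8] [252  54  28  23] ztop 0.0791 topmean [ 0.6028 -0.2194  0.0772] y rng [-0.2318 -0.2066] x rng [0.5861 0.605 ]
   plate z 0.0245 ((539.764404296875, -161.9944305419922), (205.00674438476562, 190.1191864013672), 85.79315948486328)
```

Run:
```python
from h import *
from scipy.spatial.transform import Rotation as Ro
for t,pos,q in [('w3',[.41475,-.20890,.2706],[-0.49271102,0.50736811,-0.50673306,0.49298587]),('w6',[.4935,-.2062,.2706],[-0.4928,0.5075,-0.5065,0.493])]:
    c=load(t);R=Ro.from_quat(q).as_matrix();P=(pts(c)-pos)@R*1000
    im=c['img'].min(2)
    m=(im>150).astype(np.uint8);m[:140]=0;m[230:]=0;m[:,:215]=0;m[:,300:]=0
    n,l,s,ce=cv2.connectedComponentsWithStats(m);i=1+np.argmax(s[1:,4]);print(t,s[i])
    p=P[l==i];p=p[~np.isnan(p[:,0])]
    z=p[:,2];b=p[(z>37)&(z<60)];print('blade tool x rng',np.percentile(b[:,0],[1,99]).round(1),'y(down)',np.percentile(b[:,1],[5,50,95]).round(1),'z max',np.percentile(z,[98,99.5]).round(1))
    A=np.c_[b[:,2],b[:,0],np.ones(len(b))];k=np.linalg.lstsq(A,b[:,1],rcond=None)[0];print('slope pitch, roll',k.round(3))
    # end edge via ray
    for u in (240,255,270):
        col=np.where(l[:,u]==i)[0]; v=col.min()-.5
        X=ray(c,u,v,pos[2]+.0115);print(u,v,((X-pos)@R*1000).round(1))
    v=165; row=np.where(l[v]==i)[0]; 
    for u in (row.min()-.5,row.max()+.5): print('side',u,((ray(c,u,v,pos[2]+.0115)-pos)@R*1000).round(1))
    # body top
    bb=P[200:230,225:290].reshape(-1,3);print('body y', np.nanpercentile(bb[:,1],[5,50,95]).round(1))
```

```text
w3 [ 215  148   85   82 5397]
blade tool x rng [-10.5  10.9] y(down) [-11.9 -10.9  -9.6] z max [55.2 55.5]
slope pitch, roll [ 3.2000e-02 -1.0000e-03 -1.2302e+01]
240 147.5 [ -6.2 -11.5  56.4]
255 147.5 [  0.5 -11.5  56.4]
270 147.5 [  7.1 -11.5  56.4]
side 228.5 [-11.4 -11.5  48.5]
side 279.5 [ 11.4 -11.5  48.5]
body y [-33.7 -29.9 -20.2]
w6 [ 215  140   85   90 6968]
blade tool x rng [-11.7   9.7] y(down) [-11.8 -10.7  -9.4] z max [54.7 55.1]
slope pitch, roll [ 3.5000e-02  1.0000e-03 -1.2283e+01]
240 139.5 [ -7.3 -11.5  59.6]
255 147.5 [ -0.8 -11.5  56.1]
270 147.5 [  5.9 -11.6  56.1]
side 214.5 [-18.9 -11.5  48.2]
side 291.5 [ 15.6 -11.6  48.2]
body y [-33.6 -29.7 -19.8]
```

```bash
cat > d.py <<'E'
from h import *
from scipy.spatial.transform import Rotation as Ro
import sys
o=get_obs();R=Ro.from_quat(o['tool_rot']).as_matrix()
yaw=np.arctan2(R[1,2],R[0,2]);print('pos',o['position'].round(4),'yaw z',yaw.round(4),'down',R[:,1].round(4),'f',o['ft_force'].round(2),'gw',o['grip_width'].round(4))
tx=np.array([float(a) for a in sys.argv[1:4]]);print('tool mm',(R.T@(tx-o['position'])*1000).round(1),'turn y',round(-(-0.0735-yaw),4))
E
python3 d.py 0.5355 -0.2146 0.120
```

```text
Traceback (most recent call last):
  File "d.py", line 5, in <module>
    yaw=np.arctan2(R[1,2],R[0,2]);print('pos',o['position'].round(4),'yaw z',yaw.round(4),'down',R[:,1].round(4),'f',o['ft_force'].round(2),'gw',o['grip_width'].round(4))
                                                                                                                                                 ^^^^^^^^^^^^^^^^^^^^^
AttributeError: 'float' object has no attribute 'round'
```

```bash
sed -i "s/o\['grip_width'\].round(4)/round(o['grip_width'],4)/" d.py; python3 d.py 0.5355 -0.2146 0.120
```

```text
pos [ 0.4938 -0.2067  0.2707] yaw z -0.0283 down [-1.e-03 -2.e-04 -1.e+00] f [ 0.17  0.13 -1.89] gw 0.0338
tool mm [  6.7 150.7  42. ] turn y 0.0452
```

>>> jog_arm:
  series:
    - [3,0,25,0,0.025,0,1]
    - [6.5,0,42,0,0.045,0,1]
    - [6.5,30,42,0,0.045,0,1]
    - [6.5,75,42,0,0.045,0,1]
    - [6.5,115,42,0,0.045,0,1]
    - [6.5,140,42,0,0.045,0,1]
    - [6.5,150,42,0,0.045,0,1]
    - [6.5,150,42,0,0.045,0,1]
    - [6.5,150,42,0,0.045,0,1]

```text
time: 9.18
position: [0.5376, -0.2159, 0.1218]
tool_rot: [0.481, -0.517, 0.519, -0.481]
ft_force: [0.0, 0.3, -1.1]
grip_width: 0.0339
```

```bash
python3 d.py 0.5355 -0.2146 0.10
python3 - <<'E'
from h import *
shot('side','s2'); shot('scene','sc2'); shot('wrist','w7')
for t,(x0,y0,x1,y1) in {'s2':(180,40,320,200),'sc2':(140,150,290,320)}.items():
    c=load(t);cv2.imwrite(f'pics/{t}_z.png',cv2.resize(c['img'][y0:y1,x0:x1,::-1],None,fx=3.5,fy=3.5,interpolation=cv2.INTER_CUBIC))
E
```

```text
pos [ 0.5376 -0.2159  0.1218] yaw z -0.0744 down [ 0.0022 -0.0015 -1.    ] f [ 0.03  0.26 -1.15] gw 0.0339
tool mm [-1.1 21.8 -2.2] turn y -0.0009
```

View pics/s2_z.png

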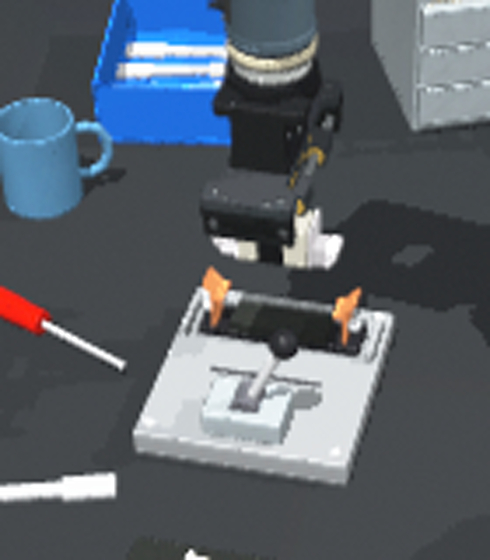

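View pics/sc2_z.png

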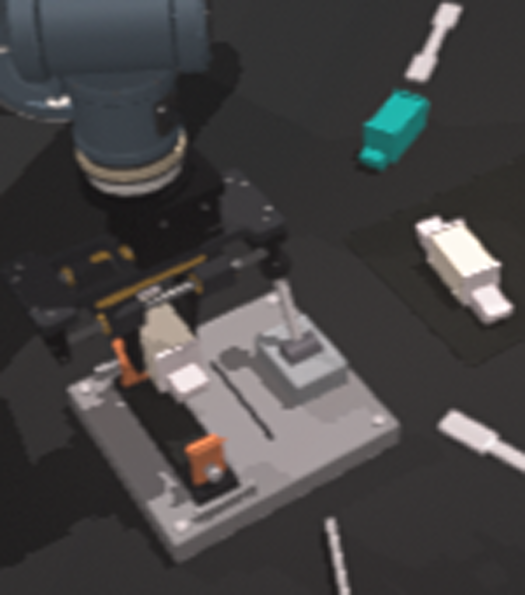

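View pics/w7.png

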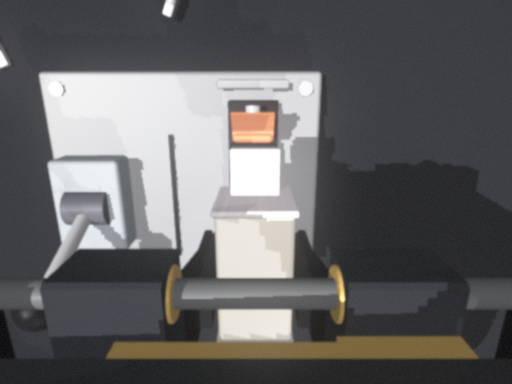

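Side and scene crops show the held fuse above the clips, aligned. Position readings seem to carry about 1 mm of noise, so I cross-check the fuse against the far clip within a single wrist image.

Run:
```python
from h import *
c=load('w7');P=pts(c);hsv=cv2.cvtColor(c['img'],cv2.COLOR_RGB2HSV);im=c['img']
m=cv2.inRange(hsv,(3,110,60),(18,255,255)); m[180:]=0
p=P[m>0];p=p[~np.isnan(p[:,0])];z=np.percentile(p[:,2],98);top=p[p[:,2]>z-.004]
u=np.array([np.cos(-.0735),np.sin(-.0735)]);w=np.array([-u[1],u[0]])
org=np.array([.5359,-.2145])
f=lambda q:np.round([(q[:2]-org)@u*1000,(q[:2]-org)@w*1000],1)
print('clip ztop',z,'top',f(top.mean(0)),'y range',np.percentile((p[:,:2]-org)@w*1000,[2,98]).round(1),top.mean(0))
# plate
ok=(abs(P[...,2]-.025)<0.004)&(P[...,0]>.42)&(P[...,0]<.68)&(P[...,1]>-.3)&(P[...,1]<-.03)
q=P[ok];print('plate xmax',np.percentile((q[:,:2]-org)@u*1000,99.5),'ymin',np.percentile((q[:,:2]-org)@w*1000,.5))
# blade
mm=(im.min(2)>150)&(abs(P[...,2]-.133)<.006);mm[:140]=0
q=P[mm];q=q[q[:,2]<.14];print('blade n',len(q),'z',np.median(q[:,2]),'x max',np.percentile((q[:,:2]-org)@u*1000,[98,99.5]),'y',np.percentile((q[:,:2]-org)@w*1000,[2,98]))
m2=(im.min(2)>150).astype(np.uint8);m2[:140]=0;m2[:,:215]=0;m2[:,300:]=0
r=np.where(m2[165])[0];r=r[(r>220)&(r<290)];col=np.where(m2[140:190,255])[0].min()+140-.5
print('edges',r.min(),r.max(),col,'end',f(ray(c,255,col,.1325)),'sides',f(ray(c,r.min()-.5,165,.1325)),f(ray(c,r.max()+.5,165,.1325)))
```

```text
clip ztop 0.07911080657002409 top [67.2 -0.1] y range [-12.4  12.3] [ 0.60292973 -0.21948611  0.07726737]
plate xmax 94.37256011708511 ymin -48.61645688091359
blade n 2691 z 0.13284764370401836 x max [57.0437092 57.1497633] y [-15.21583539  13.67266739]
edges 221 289 139.5 end [61.5 -1.1] sides [50.  14.5] [ 50.  -16.7]
```

The fuse sits +2 mm in x and −0.8 mm in y of the holder's centre. I correct that and go down to just above first contact.

>>> jog_arm:
  series:
    - [-0.8,0,-2,0,0,0,1]
    - [-0.8,10,-2,0,0,0,1]
    - [-0.8,25,-2,0,0,0,1]
    - [-0.8,36,-2,0,0,0,1]
    - [-0.8,41,-2,0,0,0,1]
    - [-0.8,41,-2,0,0,0,1]
    - [-0.8,41,-2,0,0,0,1]

```text
time: 10.2
position: [0.5351, -0.2143, 0.0798]
tool_rot: [0.481, -0.518, 0.518, -0.481]
ft_force: [0.8, -0.0, -1.7]
grip_width: 0.034
```

```bash
python3 d.py 0.5355 -0.2146 0.06
```

```text
pos [ 0.5351 -0.2143  0.0798] yaw z -0.0742 down [ 6.e-04 -4.e-04 -1.e+00] f [ 0.84 -0.04 -1.66] gw 0.034
tool mm [ 0.3 19.8  0.4] turn y -0.0007
```

>>> jog_arm:
  series:
    - [0,4,0,0,0,0,1]
    - [0,8,0,0,0,0,1]
    - [0,8,0,0,0,0,1]

```text
time: 10.58
position: [0.5345, -0.2139, 0.0712]
tool_rot: [-0.481, 0.518, -0.518, 0.481]
ft_force: [0.0, -0.3, -2.1]
grip_width: 0.0335
```

>>> jog_arm:
  series:
    - [0,2,0,0,0,0,1]
    - [0,4,0,0,0,0,1]
    - [0,4,0,0,0,0,1]

```text
time: 10.95
position: [0.5353, -0.2144, 0.0677]
tool_rot: [0.481, -0.518, 0.519, -0.481]
ft_force: [1.0, -1.2, 0.7]
grip_width: 0.0336
```

>>> jog_arm:
  series:
    - [0,2,0,0,0,0,1]
    - [0,3,0,0,0,0,1]
    - [0,3,0,0,0,0,1]

```text
time: 11.32
position: [0.5352, -0.2144, 0.065]
tool_rot: [0.481, -0.518, 0.519, -0.481]
ft_force: [-0.5, -0.0, 4.4]
grip_width: 0.0337
```

>>> jog_arm:
  series:
    - [0,1,0,0,0,0,1]
    - [0,2,0,0,0,0,1]
    - [0,2,0,0,0,0,1]

```text
time: 11.7
position: [0.5353, -0.2144, 0.063]
tool_rot: [0.481, -0.518, 0.519, -0.481]
ft_force: [0.1, -0.5, 5.1]
grip_width: 0.0339
```

>>> jog_arm:
  series:
    - [0,1,0,0,0,0,1]
    - [0,2,0,0,0,0,1]
    - [0,2,0,0,0,0,1]

```text
time: 12.08
position: [0.5354, -0.2144, 0.0612]
tool_rot: [0.481, -0.518, 0.519, -0.481]
ft_force: [0.5, 0.1, 5.9]
grip_width: 0.0338
```

>>> jog_arm:
  series:
    - [0,1,0,0,0,0,1]
    - [0,2,0,0,0,0,1]
    - [0,2,0,0,0,0,1]

```text
time: 12.45
position: [0.5347, -0.2141, 0.0582]
tool_rot: [-0.481, 0.518, -0.518, 0.481]
ft_force: [-0.2, -0.3, 1.4]
grip_width: 0.0338
```

Force has dropped to the sliding level as the blades pass the hooks. I continue in small steps.

>>> jog_arm:
  series:
    - [0,1,0,0,0,0,1]
    - [0,2,0,0,0,0,1]
    - [0,2,0,0,0,0,1]

```text
time: 12.82
position: [0.5347, -0.2139, 0.0562]
tool_rot: [-0.481, 0.518, -0.518, 0.481]
ft_force: [0.7, 0.1, 0.0]
grip_width: 0.0335
```

>>> jog_arm:
  series:
    - [0,1,0,0,0,0,1]
    - [0,2,0,0,0,0,1]
    - [0,2,0,0,0,0,1]

```text
time: 13.2
position: [0.5347, -0.214, 0.0544]
tool_rot: [-0.481, 0.518, -0.518, 0.481]
ft_force: [1.2, -0.5, 0.2]
grip_width: 0.0337
```

>>> jog_arm:
  series:
    - [0,0.7,0,0,0,0,1]
    - [0,1.5,0,0,0,0,1]
    - [0,1.5,0,0,0,0,1]

```text
time: 13.58
position: [0.5347, -0.214, 0.0527]
tool_rot: [-0.481, 0.518, -0.518, 0.481]
ft_force: [1.0, 0.1, -1.2]
grip_width: 0.0341
```

>>> jog_arm:
  series:
    - [0,0.5,0,0,0,0,1]
    - [0,1,0,0,0,0,1]
    - [0,1,0,0,0,0,1]

```text
time: 13.95
position: [0.5345, -0.2139, 0.0516]
tool_rot: [-0.481, 0.519, -0.518, 0.481]
ft_force: [0.4, -0.6, -3.3]
grip_width: 0.034
```

>>> jog_arm:
  series:
    - [0,0.5,0,0,0,0,1]
    - [0,1,0,0,0,0,1]
    - [0,1,0,0,0,0,1]

```text
time: 14.32
position: [0.5349, -0.214, 0.0512]
tool_rot: [-0.481, 0.518, -0.518, 0.481]
ft_force: [0.3, 0.5, -1.7]
grip_width: 0.0339
```

>>> jog_arm:
  series:
    - [0,0.3,0,0,0,0,1]
    - [0,0.6,0,0,0,0,1]
    - [0,0.6,0,0,0,0,1]

```text
time: 14.7
position: [0.5346, -0.214, 0.0503]
tool_rot: [-0.481, 0.518, -0.518, 0.481]
ft_force: [-0.1, 0.5, -1.0]
grip_width: 0.0335
```

>>> jog_arm:
  series:
    - [0,0.2,0,0,0,0,1]
    - [0,0.4,0,0,0,0,1]
    - [0,0.4,0,0,0,0,1]

```text
time: 15.08
position: [0.5348, -0.2141, 0.05]
tool_rot: [-0.481, 0.518, -0.518, 0.481]
ft_force: [-0.3, -0.1, -1.9]
grip_width: 0.0336
```

Run:
```python
from h import *
shot('side','s3'); shot('scene','sc3'); shot('wrist','w8')
a=cv2.resize(load('s3')['img'][90:160,210:310,::-1],None,fx=4,fy=4,interpolation=cv2.INTER_CUBIC)
b=cv2.resize(load('sc3')['img'][230:300,155:255,::-1],None,fx=4,fy=4,interpolation=cv2.INTER_CUBIC)
d=cv2.resize(load('w8')['img'][90:230,155:355,::-1],None,fx=2,fy=2)
cv2.imwrite('pics/j3.png',np.hstack([np.vstack([a,b]),np.vstack([d,d*0])]));print(get_obs()['ft_force'])
```

```text
[-0.07797851  0.73112479 -0.81510632]
```

View pics/j3.png

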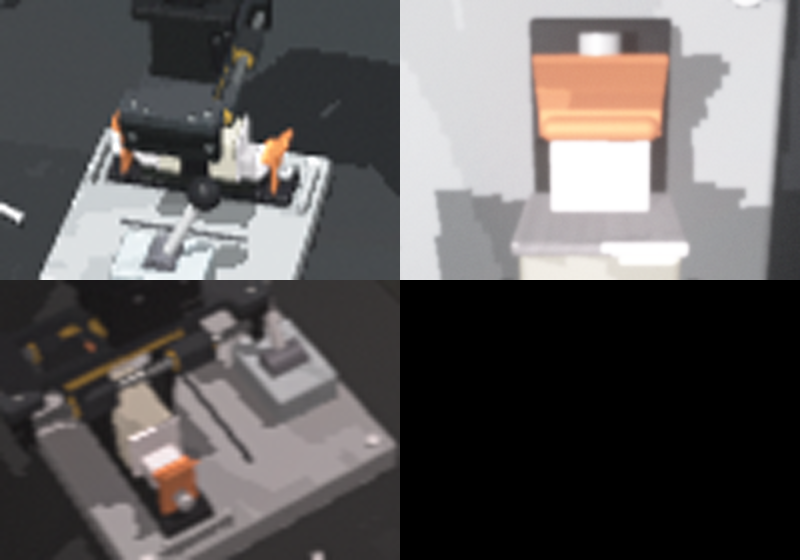

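The wrist crop shows the far clip's hook at the blade end. I check its spread against the closed value (lip at 67.2 mm).

```bash
cat > clip.py <<'E'
from h import *
def chk(tag):
    c=load(tag);P=pts(c);hsv=cv2.cvtColor(c['img'],cv2.COLOR_RGB2HSV)
    m=cv2.inRange(hsv,(3,110,60),(18,255,255)); m[210:]=0; m[:,:215]=0;m[:,300:]=0
    u=np.array([np.cos(-.0735),np.sin(-.0735)]);org=np.array([.5359,-.2145])
    ys,xs=np.where(m>0)
    p=P[m>0];p=p[~np.isnan(p[:,0])];z=np.percentile(p[:,2],98);x=(p[:,:2]-org)@u*1000
    print(tag,'lip z',z.round(4),'x lip',x[p[:,2]>z-.004].mean().round(1),'x rng',np.percentile(x,[2,98]).round(1),'rows',ys.min(),ys.max())
    b=(c['img'].min(2)>150)&(x.size>0); b[:140]=0;b[:,:238]=False;b[:,272:]=False;b[195:]=False
    q=P[b];print(' blade z',np.nanmedian(q[:,2]).round(4),np.nanpercentile((q[:,:2]-org)@u*1000,98).round(1))
    # flange / body top
E
python3 -c "
from clip import *
chk('w7');chk('w8')"
```

```text
w7 lip z 0.0791 x lip 67.2 x rng [54.7 69.2] rows 112 141
 blade z 0.1328 57.1
w8 lip z 0.079 x lip 67.3 x rng [54.2 69.4] rows 117 159
 blade z 0.0612 56.7
```

The far clip reads closed over the blade (67.3 mm against 67.2). The fuse rocks slightly, so I keep feeling gently for the bottom.

>>> jog_arm:
  series:
    - [0,0.2,0,0,0,0,1]
    - [0,0.4,0,0,0,0,1]
    - [0,0.4,0,0,0,0,1]

```text
time: 15.6
position: [0.5348, -0.214, 0.0496]
tool_rot: [-0.481, 0.518, -0.518, 0.481]
ft_force: [-0.5, -0.4, -1.3]
grip_width: 0.0335
```

>>> jog_arm:
  series:
    - [0,0.2,0,0,0,0,1]
    - [0,0.4,0,0,0,0,1]
    - [0,0.4,0,0,0,0,1]

```text
time: 15.98
position: [0.5348, -0.2141, 0.0492]
tool_rot: [0.481, -0.518, 0.518, -0.481]
ft_force: [0.4, -0.6, -1.7]
grip_width: 0.0339
```

>>> jog_arm:
  series:
    - [0,0.2,0,0,0,0,1]
    - [0,0.4,0,0,0,0,1]
    - [0,0.4,0,0,0,0,1]

```text
time: 16.35
position: [0.5349, -0.2141, 0.0491]
tool_rot: [0.481, -0.518, 0.518, -0.481]
ft_force: [-0.3, 0.8, 1.2]
grip_width: 0.0333
```

>>> jog_arm:
  series:
    - [0,0.2,0,0,0,0,1]
    - [0,0.3,0,0,0,0,1]
    - [0,0.3,0,0,0,0,1]

```text
time: 16.73
position: [0.5349, -0.2141, 0.0489]
tool_rot: [0.481, -0.518, 0.518, -0.481]
ft_force: [-1.7, 1.2, 5.7]
grip_width: 0.0338
```

>>> jog_arm:
  series:
    - [0,0.1,0,0,0,0,1]
    - [0,0.2,0,0,0,0,1]
    - [0,0.2,0,0,0,0,1]

```text
time: 17.1
position: [0.5349, -0.2141, 0.0489]
tool_rot: [0.481, -0.518, 0.518, -0.481]
ft_force: [-1.4, 0.0, 7.2]
grip_width: 0.0337
```

Run:
```python
from clip import *
shot('side','s4');shot('wrist','w9');shot('scene','sc4')
chk('w9');print(get_obs()['ft_force'],get_obs()['moment'])
c=load('w9');P=pts(c);u=np.array([np.cos(-.0735),np.sin(-.0735)]);org=np.array([.5359,-.2145])
b=c['img'].min(2)>150;b[:150]=0;b[190:]=0;b[:,:240]=0;b[:,:][:,272:]=0
q=P[b];q=q[abs(q[:,2]-np.nanmedian(q[:,2]))<.003];x=(q[:,:2]-org)@u*1000;print('blade slope',np.polyfit(x,q[:,2]*1000,1),x.min(),x.max())
for t in ['s2','s3','s4']:
    c=load(t);P=pts(c);hsv=cv2.cvtColor(c['img'],cv2.COLOR_RGB2HSV)
    m=cv2.inRange(hsv,(3,110,60),(18,255,255));bx=np.zeros_like(m);bx[110:150,230:295]=255
    n,l,s,ce=cv2.connectedComponentsWithStats(m&bx)
    for i in range(1,n):
        if s[i,4]>12:
            p=P[l==i];p=p[p[:,2]>.068];xx=(p[:,:2]-org)@u*1000;print(t,ce[i].round(1),s[i],'x',np.nanmedian(xx).round(1) if len(p) else None,len(p),np.nanmax(p[:,2]) if len(p) else None)
a=[cv2.resize(load(t)['img'][100:150,225:295,::-1],None,fx=5.5,fy=5.5,interpolation=cv2.INTER_CUBIC) for t in ['s3','s4']]
cv2.imwrite('pics/j4.png',np.hstack(a))
```

```text
w9 lip z 0.0788 x lip 67.2 x rng [54.9 69.5] rows 117 159
 blade z 0.0601 56.7
[-2.24092231  1.85983335  5.61466998] [0.19955097 0.42359423 0.01476018]
blade slope [4.82978565e-03 5.96069602e+01] 35.62871962385806 48.99288506052068
s2 [241.2 123.3] [238 116   8  17  68] x 61.8 34 0.08305971841962848
s2 [278.7 128.4] [275 122   8  17  51] x -63.3 23 0.08123885341309448
s3 [278.9 128.3] [276 122   7  17  48] x -63.2 22 0.08049108953844779
s3 [240.9 129.7] [240 127   3   6  15] x None 0 None
s4 [278.8 128.4] [276 122   7  17  50] x -62.8 22 0.08251678948149802
s4 [240.9 129.9] [240 128   3   5  14] x None 0 None
```

View pics/j4.png

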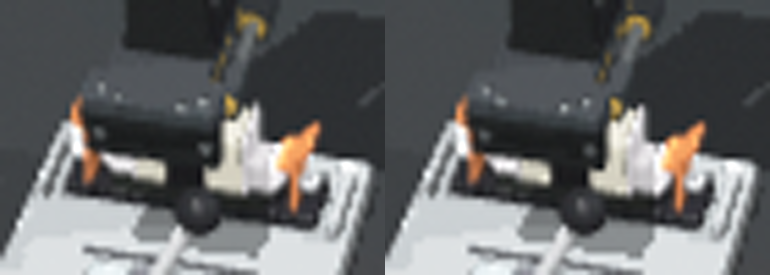

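Both clips read the same as unloaded (near −63 mm, far 67.2 mm). The blade top is level at 0.060 m and the force is rising on the pad, so the fuse is home. I relax slightly and let go.

>>> jog_arm:
  series:
    - [0,-0.2,0,0,0,0,1]
    - [0,-0.2,0,0,0,0,-0.5]
    - [0,-0.2,0,0,0,0,-0.5]
    - [0,-0.2,0,0,0,0,-0.5]
    - [0,-0.2,0,0,0,0,-0.5]
    - [0,-0.2,0,0,0,0,-0.5]
    - [0,-0.2,0,0,0,0,-0.5]

```text
time: 18.12
position: [0.5349, -0.2141, 0.0485]
tool_rot: [-0.481, 0.518, -0.518, 0.481]
ft_force: [0.0, -0.5, 0.3]
grip_width: 0.065
```

>>> jog_arm:
  series:
    - [0,-10,0,0,0,0,-0.5]
    - [0,-30,0,0,0,0,-0.5]
    - [0,-60,0,0,0,0,-0.5]
    - [0,-100,0,0,0,0,-0.5]
    - [0,-140,0,0,0,0,-0.5]
    - [0,-170,-30,0,0,0,-0.5]
    - [0,-180,-70,0,0,0,-0.5]
    - [0,-180,-100,0,0,0,-0.5]
    - [0,-180,-100,0,0,0,-0.5]

```text
time: 19.25
position: [0.4333, -0.2059, 0.2294]
tool_rot: [-0.481, 0.519, -0.518, 0.481]
ft_force: [1.1, -0.1, -0.9]
grip_width: 0.0647
```

```bash
python3 d.py 0.5355 -0.2146 0.06
python3 - <<'E'
from h import *
shot('side','s5');shot('wrist','w10');shot('scene','sc5')
a=cv2.resize(load('s5')['img'][90:180,200:310,::-1],None,fx=3.6,fy=3.6,interpolation=cv2.INTER_CUBIC)
b=cv2.resize(load('w10')['img'][:240,60:460,::-1],(400,240))
b=np.vstack([b,np.zeros((a.shape[0]-240,400,3),np.uint8)])
cv2.imwrite('pics/j5.png',np.hstack([a,b]))
E
```

```text
pos [ 0.4333 -0.2059  0.2294] yaw z -0.0755 down [-4.e-04  3.e-04 -1.e+00] f [ 1.07 -0.06 -0.89] gw 0.0647
tool mm [  1.  169.3 102.7] turn y -0.002
```

View pics/j5.png

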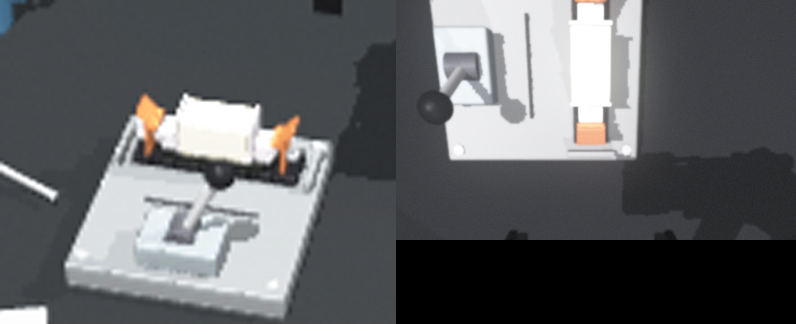

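The fuse sits between both clips (wrist crop: near clip at (590,133), far clip at the top edge). The ball is at (435,107). I check the numbers and locate the ball.

Run:
```python
from h import *
u=np.array([np.cos(-.0735),np.sin(-.0735)]);w=np.array([-u[1],u[0]]);org=np.array([.5359,-.2145])
for t in ['w10','s5','sc5']:
    c=load(t);P=pts(c);H=np.stack([(P[...,:2]-org)@u,(P[...,:2]-org)@w,P[...,2]],-1)*1000
    a=(abs(H[...,0])<34)&(abs(H[...,1])<20)&(H[...,2]>70)&(H[...,2]<90)&(c['img'].min(2)>110)
    q=H[a];A=np.c_[q[:,0],q[:,1],np.ones(len(q))];k=np.linalg.lstsq(A,q[:,2],rcond=None)[0]
    print(t,'top n',len(q),'z',np.median(q[:,2]).round(1),'slopes',k[:2].round(3),cv2.minAreaRect(q[:,:2].astype(np.float32)))
    # ball
    b=(abs(H[...,0])<60)&(abs(H[...,1]-120)<25)&(H[...,2]>100)&(H[...,2]<140)&(c['img'].max(2)<60)
    q=H[b]
    if len(q)>8:
        # sphere fit r=13
        from scipy.optimize import least_squares
        s=least_squares(lambda p:np.linalg.norm(q-p,axis=1)-13,q.mean(0)-[0,0,8],loss='soft_l1');print('  ball',len(q),s.x.round(1),'max z',q[:,2].max().round(1),'mean',q.mean(0).round(1),'angle',np.arctan2(s.x[0],s.x[2]-47)+.5)
    hsv=cv2.cvtColor(c['img'],cv2.COLOR_RGB2HSV);m=cv2.inRange(hsv,(3,110,60),(18,255,255))>0
    for sg in (-1,1):
        cl=m&(abs(H[...,0]*sg-62)<14)&(abs(H[...,1])<18)&(H[...,2]>73)&(H[...,2]<86)
        print('  clip',sg,cl.sum(),np.median(H[cl][:,0]).round(1) if cl.any() else None, np.median(H[cl][:,2]).round(1) if cl.any() else None)
```

```text
w10 top n 3356 z 79.0 slopes [ 0.004 -0.002] ((-0.4789237976074219, 0.4846973419189453), (35.14768600463867, 67.0406723022461), 89.87169647216797)
  ball 226 [-33.9 120.2 118.9] max z 131.0 mean [-31.9 118.6 126.5] angle 0.05930572252355021
  clip -1 45 -66.4 76.7
  clip 1 0 None None
s5 top n 199 z 80.4 slopes [-0.012 -0.137] ((0.10435104370117188, 0.5283393859863281), (67.71605682373047, 38.50600051879883), 0.11309574544429779)
  ball 37 [-33.7 120.2 120.4] max z 133.2 mean [-35.9 127.  124.7] angle 0.06952674493077748
  clip -1 13 -66.1 77.2
  clip 1 17 66.1 77.4
sc5 top n 279 z 80.0 slopes [-0.022  0.039] ((0.0169830322265625, -0.5355644226074219), (35.99681091308594, 67.54024505615234), 89.26054382324219)
  ball 62 [-34.8 120.2 120.8] max z 134.0 mean [-28.7 117.5 126.1] angle 0.05945200979545623
  clip -1 31 -65.1 76.6
  clip 1 14 67.7 77.6
```

The fuse is home: top at 79 mm (underside 43), level, centred within 0.5 mm, both clips closed. The ball is at holder (−34, 120, 119). With the fingers shut I go behind it on the −x side.

>>> jog_arm:
  series:
    - [-30,0,10,0,0,0,1]
    - [-75,0,18,0,0,0,1]
    - [-110,0,22,0,0,0,1]
    - [-119,0,22,0,0,0,1]
    - [-119,30,22,0,0,0,1]
    - [-119,75,22,0,0,0,1]
    - [-119,115,22,0,0,0,1]
    - [-119,131,22,0,0,0,1]
    - [-119,131,22,0,0,0,1]

```text
time: 20.52
position: [0.4658, -0.0901, 0.0962]
tool_rot: [-0.481, 0.519, -0.517, 0.481]
ft_force: [-1.1, 0.1, 0.1]
grip_width: 0.0007
```

```bash
cat > hp.py <<'E'
from h import *
u=np.array([np.cos(-.0735),np.sin(-.0735)]);w=np.array([-u[1],u[0]]);org=np.array([.5359,-.2145])
o=get_obs();d=o['position'][:2]-org;print('holder mm',(d@u*1000).round(1),(d@w*1000).round(1),(o['position'][2]*1000).round(1),'f',o['ft_force'].round(1),'gw',o['grip_width'],'t',o['time'])
E
python3 hp.py
python3 - <<'E'
from h import *
shot('side','s6');a=cv2.resize(load('s6')['img'][60:180,190:320,::-1],None,fx=4,fy=4,interpolation=cv2.INTER_CUBIC);cv2.imwrite('pics/j6.png',a)
E
```

```text
holder mm -79.0 118.9 96.2 f [-1.1  0.1  0.1] gw 0.0006770360302065126 t 20.525
```

View pics/j6.png

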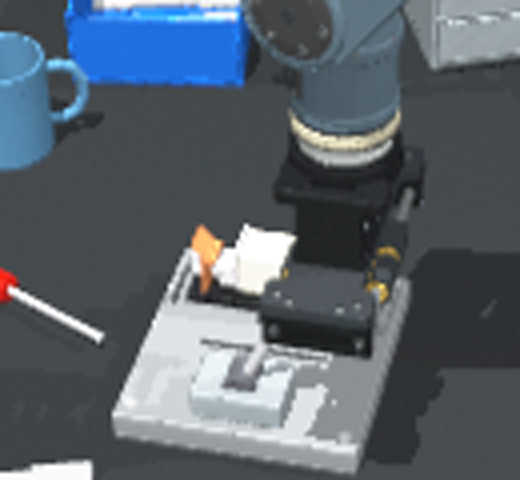

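The side view shows the shut gripper behind the lever on its −x side. Now I push along +x.

>>> jog_arm:
  series:
    - [0,0,12,0,0,0,1]
    - [0,0,24,0,0,0,1]
    - [0,0,36,0,0,0,1]
    - [0,0,46,0,0,0,1]
    - [0,0,56,0,0,0,1]
    - [0,0,66,0,0,0,1]
    - [0,0,75,0,0,0,1]
    - [0,0,83,0,0,0,1]
    - [0,0,83,0,0,0,1]

```text
time: 21.7
position: [0.5496, -0.0961, 0.0975]
tool_rot: [0.481, -0.518, 0.519, -0.481]
ft_force: [-0.1, -0.1, 0.5]
grip_width: 0.0005
```

>>> jog_arm:
  series:
    - [0,0,2,0,0,0,1]
    - [0,0,4,0,0,0,1]
    - [0,0,4,0,0,0,1]

```text
time: 22.08
position: [0.5525, -0.0961, 0.0975]
tool_rot: [-0.481, 0.518, -0.518, 0.481]
ft_force: [-0.3, 0.4, 0.6]
grip_width: 0.0003
```

```bash
python3 hp.py
```

```text
holder mm 7.8 119.3 97.5 f [-0.3  0.4  0.6] gw 0.0002956149961563362 t 22.075
```

>>> jog_arm:
  series:
    - [0,0,1.5,0,0,0,1]
    - [0,0,3,0,0,0,1]
    - [0,0,3,0,0,0,1]

```text
time: 22.45
position: [0.5559, -0.0963, 0.0976]
tool_rot: [0.481, -0.518, 0.518, -0.481]
ft_force: [-1.7, -0.6, -0.2]
grip_width: 0.0005
```

>>> jog_arm:
  series:
    - [0,0,0.8,0,0,0,1]
    - [0,0,1.5,0,0,0,1]
    - [0,0,1.5,0,0,0,1]

```text
time: 22.82
position: [0.5568, -0.0963, 0.0974]
tool_rot: [-0.481, 0.518, -0.518, 0.481]
ft_force: [-2.6, 0.3, 0.4]
grip_width: 0.0004
```

>>> jog_arm:
  series:
    - [0,0,0.5,0,0,0,1]
    - [0,0,1,0,0,0,1]
    - [0,0,1,0,0,0,1]

```text
time: 23.2
position: [0.5571, -0.0963, 0.0973]
tool_rot: [-0.482, 0.519, -0.517, 0.481]
ft_force: [-4.1, -0.1, 1.6]
grip_width: 0.0003
```

>>> jog_arm:
  series:
    - [0,0,-5,0,0,0,1]
    - [0,0,-20,0,0,0,1]
    - [0,0,-40,0,0,0,1]
    - [0,-40,-60,0,0,0,1]
    - [0,-90,-90,0,0,0,1]
    - [20,-140,-110,0,0,0,1]
    - [60,-140,-120,0,0,0,1]
    - [60,-140,-120,0,0,0,1]

```text
time: 24.2
position: [0.4354, -0.1502, 0.2392]
tool_rot: [0.479, -0.517, 0.522, -0.481]
ft_force: [0.8, 0.4, -0.3]
grip_width: 0.0006
```

Run:
```python
from h import *
from scipy.optimize import least_squares
shot('side','s7');shot('wrist','w11');shot('scene','sc7')
u=np.array([np.cos(-.0735),np.sin(-.0735)]);w=np.array([-u[1],u[0]]);org=np.array([.5359,-.2145])
for t in ['w11','s7','sc7']:
    c=load(t);P=pts(c);H=np.stack([(P[...,:2]-org)@u,(P[...,:2]-org)@w,P[...,2]],-1)*1000
    a=(abs(H[...,0])<34)&(abs(H[...,1])<20)&(H[...,2]>70)&(H[...,2]<90)&(c['img'].min(2)>110)
    q=H[a]
    if len(q)>20: print(t,'top z',np.median(q[:,2]).round(1),cv2.minAreaRect(q[:,:2].astype(np.float32)))
    b=(abs(H[...,0])<60)&(abs(H[...,1]-120)<25)&(H[...,2]>100)&(H[...,2]<140)&(c['img'].max(2)<60);q=H[b]
    if len(q)>8:
        s=least_squares(lambda p:np.linalg.norm(q-p,axis=1)-13,q.mean(0)-[0,0,8],loss='soft_l1');print('  ball',len(q),s.x.round(1),'angle',np.arctan2(s.x[0],s.x[2]-47)+.5)
    hsv=cv2.cvtColor(c['img'],cv2.COLOR_RGB2HSV);m=cv2.inRange(hsv,(3,110,60),(18,255,255))>0
    for sg in (-1,1):
        cl=m&(abs(H[...,0]*sg-62)<14)&(abs(H[...,1])<18)&(H[...,2]>73)&(H[...,2]<86)
        print('  clip',sg,cl.sum(),np.median(H[cl][:,0]).round(1) if cl.any() else None)
a=cv2.resize(load('s7')['img'][90:290,170:320,::-1],None,fx=2.6,fy=2.6,interpolation=cv2.INTER_CUBIC)
b=load('w11')['img'][:,60:,::-1][:, :400];b=np.vstack([b,np.zeros((a.shape[0]-384,400,3),np.uint8)])
cv2.imwrite('pics/j7.png',np.hstack([a,b]));o=get_obs();print(o['ft_force'],o['time'],o['position'])
```

```text
w11 top z 79.0 ((-0.2743072509765625, 0.5941791534423828), (66.36870574951172, 35.795127868652344), 0.07399000972509384)
  ball 312 [ 38.5 120.3 116.7] angle 1.0047988598486777
  clip -1 164 -65.5
  clip 1 0 None
s7 top z 80.4 ((-0.644134521484375, 0.5755252838134766), (38.51096725463867, 66.8702621459961), 89.71524810791016)
  ball 29 [ 38.9 120.6 121.5] angle 0.9817048251489999
  clip -1 14 -66.2
  clip 1 19 64.7
sc7 top z 79.7 ((0.0316925048828125, 0.1978626251220703), (35.2115478515625, 67.80908966064453), 89.84398651123047)
  ball 57 [ 37.7 120.2 117.8] angle 0.9890800542344946
  clip -1 29 -64.7
  clip 1 15 67.5
[0.39832265 0.09304686 0.1549971 ] 24.35 [ 0.43444009 -0.14713995  0.23745475]
```

View pics/j7.png

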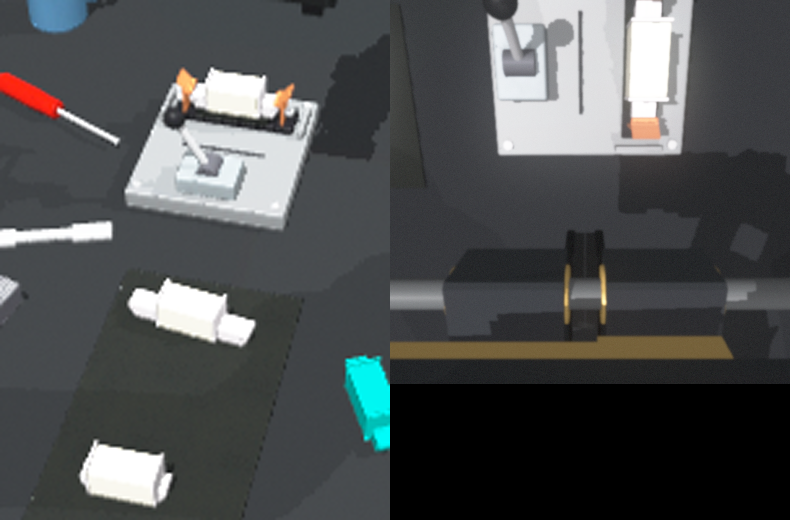

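The side crop shows the lever over at its other stop (ball at (174,116), 1.0 rad), the fuse seated between the clips, and the long and short fuses still in place on the mat. The gripper is clear of everything. I let the arm settle and hand in.

>>> jog_arm:
  series:
    - [0,0,0,0,0,0,1]
    - [0,0,0,0,0,0,1]
    - [0,0,0,0,0,0,1]

```text
time: 24.72
position: [0.4342, -0.147, 0.2373]
tool_rot: [-0.481, 0.518, -0.518, 0.481]
ft_force: [0.2, -0.6, -0.7]
grip_width: 0.0005
```

```bash
python3 -c "
from rig import *
print(hand_in())"
```

```text
the job is handed in; nothing more can be done
None
```

I pressed the middle fuse home between the clips, let go of it, and swung the isolator lever to its other stop. I handed the job in at about 24.7 s, and it reported no verdict.

- **Pressing:** the wrist force peaked at about 7 N net while spreading the clips and at about 9 N on the pad, against the 25 N limit. These are readings at the end of each small step.
- **Fuse:** in the last wrist view its top is at 79 mm, so the underside is about 43 mm up, roughly 3 mm above the seat point. It is centred within 1 mm and in line with the holder. It measured level when last checked, just before I moved the lever.
- **Clips:** both lips were back at their closed positions after the snap. The last scene and side readings scatter by 1–3 mm, which is too coarse on its own to prove a spread under 1.5 mm. The final wrist view did not include the far clip.
- **Isolator:** the three views gave 0.98 to 1.00 rad.
- **Other two fuses:** they look undisturbed in the last side picture, but I did not measure them again. The arm ended clear of everything.
- **Disagreements:** arm position readings scattered by about 1 mm. Before insertion one picture showed the fuse 2 mm off along the holder, and I corrected that. The side camera reads about 1.5 mm high.

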